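# Latch the equipment case and nip it in the pump clamp

### The job

First swing the hasp on the small equipment case down over its staple until it lies flat. Then pump the clamp's trigger (squeeze, let back, squeeze again), moving the jaw by the trigger alone, until the sprung nose meets the case and presses it against the fixed jaw, without ever pushing the nose nearly all the way in. Finish still holding the trigger squeezed, with the nose pressed about half-way in (7 of its 14 mm) and the case gripped, the hasp still shut and everything else on the bench left where it is.

Things in the scene. Friction and masses are not known exactly. Their poses are not given: they have to be found in the camera images.
- clamp: pump clamp like a caulking gun, fixed on a plywood board 345 x 110 x 12 mm. Origin: on the bench under its middle; +x level from fixed jaw to handle, +y level to the side, z up. In this frame (mm): fixed jaw's face x -150; grey housing x 75 to 165, 44 wide, top z 85; rod along x at z 42, its tail knob reaching x 287 minus the ram's travel; trigger pivot x 105, z 80
- anvil: fixed jaw of the clamp, dark steel plate 80 wide, 62 tall, 18 thick; origin at the lower edge of its face, the face looks along the clamp's +x
- handle_grip (a point): middle of the fixed black upright handle, 160 mm above the bench; the handle is 14 mm thick along the clamp's x (7 mm either side of this point), 26 mm wide, its top 185 mm above the bench
- trigger_grip (a point): centre of the black round crossbar (14 mm diameter, 30 mm long along the clamp's y) on top of the trigger strip, 159 mm above the bench. Released, it is 42 mm from the handle's middle on the clamp's -x side (bar and handle together 56 mm wide); fully squeezed 18 mm. Squeeze it together with the handle, or push it towards the handle (clamp +x)
- grip_bar: the whole trigger as a  crossbar on a flat steel strip 7 mm thick, 14 mm wide (origin at the trigger's pivot)
- trigger (a joint): trigger angle, rad: 0 released, 0.30 squeezed (bar 24 mm along clamp +x). A spring returns it (1.3 to 2.5 N at the bar). Squeezing drives the toothed rod (8 mm pitch) to the fixed jaw, 60 mm per rad: 18 mm a full stroke, up to 8 mm of it lost before a tooth is caught; coming back it slips over the teeth. Force at the bar: 0.75 x jaw force, plus the spring
- ram (a joint): travel of rod and jaw towards the fixed jaw, m (0 to 0.095); the nose's face, when not pressed in, is at clamp x = 20 mm minus this travel. Rod friction holds only about 2.5 N: with more than that on the nose the jaw slips back as soon as the trigger is let go
- ram_plate: the moving jaw: dark steel plate behind the nose, with rod and tail knob (must not be pushed by hand); origin on the rod's line at clamp x = 0 minus the ram's travel
- nose (a joint): how far the spring-loaded nose is pressed into the moving jaw, m: 0 free, 0.014 all the way in (crushing); 1.2 N per mm
- nose_face: black rubber front plate of the nose, 60 wide, 44 tall, 12 thick, middle 42 mm above the bench; origin on the rod's line, 20 mm behind (clamp +x of) its face
- case: aluminium equipment case 90 x 90 x 60 mm with black corners, about 0.35 kg, loose on the board between the jaws (so its foot is 12 mm and its top 72 mm above the bench), a few mm away from the fixed jaw; origin at the centre of its underside, x, y, z as the clamp's
- case_center (a point): centre of the case, 30 mm above its underside
- hasp_hinge (a point): middle of the hasp's hinge line on the case's top, 63.5 mm above the case's foot; the hinge line runs along the case's x, the staple (10 mm wide, 10 mm tall) stands 31 mm from it on the case's +y side
- hasp_tip (a point): middle of the hasp's free edge, 45.5 mm from the hinge line. The hasp is a slotted steel flap 28 mm wide (along the case's x) and 3 mm thick
- hasp (a joint): hasp angle, rad: 0 shut (flat along the case's +y, over the staple), 1.57 upright, more leans to the case's -y; it stays where it is left (stiff hinge, about 0.3 N at its free edge)
- screwdriver: screwdriver 170 mm long lying beside the clamp; bystander; origin at its underside
- plug: steel coaxial plug, 44 mm tall, 20 mm wide, standing beside the clamp; bystander; origin at its underside
- jar: small clear jar with white lid, 50 mm tall, 44 mm wide, standing beside the clamp; bystander; origin at its underside
- headset: yellow and black headphones lying on the bench, about 190 x 180 mm, 36 mm tall; bystander; origin at its underside
- meter: black multimeter 150 x 75 x 35 mm; bystander; origin at its underside
- mug: white mug 80 mm wide, 90 mm tall; bystander; origin at its underside
- handmic: black hand microphone 85 x 55 x 30 mm; bystander; origin at its underside
Mind the look-alikes: they are no part of the job. What is shaped like the case but purple or red is not meant.

How it is judged:
By the outcome, as a careful person would: the job done as asked, in the order asked, and still so for the second after the job is handed in, while the arm keeps its last pose, push and grip.
It also fails if it takes over 72 s, if anything falls off the work surface, if the arm or the gripper's body presses on something with over 40 N, if the wrist force passes 120 N, or if a joint passes its speed limit or range.

### The arm

A 6-joint arm with a two-finger parallel gripper is mounted at the origin on the work surface. World frame = base frame: x ahead of the robot, y to its left, z up, the work surface at z = 0. Lengths are in m, angles in rad, forces in N, time in s.
With the tool pointing down it reaches from about 0.35 to 0.775 m from the base axis. Payload 7.3 kg.
Tool frame: the origin (TCP) lies at the very end of the fingers, on their centre line; the grasp point (between the pads) lies 19 mm behind it; z points along the fingers, y is the line along which they close (so a half turn about z gives the same grasp; the last joint's range is limited). The gripper opens to 92 mm and grips with 3 to 60 N. Pads are 19 mm wide; open, the fingers measure 130 mm over their backs; the gripper's body (75 mm by 190 mm) begins 47 mm behind the grasp point.
Start: joints at [-1.346, 0.342, 1.524, -0, 1.275, -0.146], TCP at [0.19, -0.489, 0.227] pointing down, gripper open.
Joint ranges: [-2.53, 2.53], [-0.77, 2.02], [0.04, 2.7], [-1, 4.14], [0.28, 2.66], [-3.11, 3.11]. Speed limits (rad/s): [2.57, 2.57, 3.14, 3.14, 3.14, 3.14].

### API

Orientations are given as [roll, pitch, yaw] about the fixed x, y, z axes, in that order (R = Rz(yaw) Ry(pitch) Rx(roll)).
In Python, from cell import robot gives the robot as it stands. The module is installed in compiled form; this text tells all that it offers.
- The arm moves only by the tool arm_command, never from a script. Its argument "moves" is a list of rows, each a list of 3 entries, a list of its own where there are three numbers: the shift along the tool's x, y, z in m, then the turn, a rotation vector about the tool's x, y, z in rad, then the finger opening in m, from 0 to 0.0918. In form: [[[dx, dy, dz], [ax, ay, az], claw], ...]. A call has exactly 5 rows; each row is the pose to reach, as a shift and turn from the pose commanded when the call began, along the tool's axes at that moment; what a row does not reach only later rows make up. A row lasts 1/10 s, in which the tool goes at most 50 mm and 8.59 degrees, less where a joint would pass 70% of its speed; a pose out of reach is approached as far as the arm can. A call with a gripper value outside its range is refused whole. The fingers move at their own pace and stop on an object; "squeeze" is the grip in N (left out, the last holds). Time passes only in rows, so rows that repeat a pose let the fingers close, or fill a call up. It gives the time, the measured TCP pose, the force, the opening and the grip force at its end, in the units of the state.
- robot.observe(): the state, without advancing time (a new reading comes with each control period).
- robot.read_camera(name): name is "scene" or "top"; returns the picture (400x640x3 uint8, red, green, blue); there is no depth.
- robot.camera_model(name): a dict with "fx", "fy", "cx", "cy" (pixels), "R" (3x3) and "t" (3): a world point X has camera coordinates R X + t. Camera axes: x right, y down, z forward; pixel columns grow to the right and rows downward; lengths in m; the calibration is good to about 2 mm. A picture is of the moment at which its call begins. camera_model takes no time and is no camera call.
- robot.hand_in(): hands the job in; it is judged then, once.
The state is a dict: "time": time; "qpos": joint angles; "qvel": joint speeds; "joint_efforts": joint torques, N m; "tool_pos": TCP position; "tool_rot": TCP orientation; "contact_force": force on the tool from outside, world axes, zero at the start; "torque": the same for the moment, N m; "opening": finger opening in m; "grip_force": force on a finger pad.
Only numpy, scipy, OpenCV 4.12 (cv2) and the standard library are available. Lean on these libraries where they do the work, as an engineer would, in place of code of your own. Each camera call takes 0.05 s, during which the arm holds its last target. There are 200 camera calls.

## Working session

There is one attempt and no reset: what is moved stays moved. The work goes in short steps, Python scripts to look and compute and a tool call to move; the robot and the scene stay as the last step left them, time stands still between calls to the robot, and variables do not carry over. Pictures are saved under pics/ and viewed, at most 10 in all, crops included, and the job is handed in when it is done.

Besides the shell and the picture viewer there is one more tool, called after ">>>" by a JSON object that holds its "fn" and its "kwargs". arm_command: Moves the arm, as the interface text tells. Its arguments: {"type":"object","properties":{"moves":{"type":"array"},"squeeze":{"type":"number"}},"required":["moves"]}

```bash
mkdir -p pics
python3 - <<'E'
from cell import robot
import cv2
for n in("scene","top"):
    im=robot.read_camera(n); cv2.imwrite(f"pics/{n}0.png",im[:,:,::-1]); m=robot.camera_model(n); print(n,m)
print(robot.observe())
E
```

```text
scene {'fx': 387.76232688336654, 'fy': 387.76232688336654, 'cx': 315.95003209187075, 'cy': 200.91806571781703, 'R': array([[-0.08714117,  0.99610097, -0.01375767],
       [ 0.54442937,  0.03605342, -0.83803151],
       [-0.83426799, -0.08051713, -0.54544836]]), 't': array([ 0.03823327, -0.19838139,  1.68675517])}
top {'fx': 474.2825645259918, 'fy': 474.2825645259918, 'cx': 314.49626847399946, 'cy': 199.54953320534756, 'R': array([[ 0.02863939, -0.99952402, -0.01146844],
       [-0.98659832, -0.02642156, -0.16101446],
       [ 0.1606348 ,  0.0159261 , -0.98688541]]), 't': array([0.03306173, 0.53487524, 1.30222877])}
{'time': 0.1, 'qpos': array([-1.34595759e+00,  3.42630310e-01,  1.52490179e+00, -3.36369337e-06,
        1.27541046e+00, -1.45977780e-01]), 'qvel': array([-4.85562798e-04, -2.84442095e-03, -2.64159343e-03, -9.65314959e-05,
        2.06518516e-04,  8.03571379e-04]), 'joint_efforts': array([ 1.05016210e-03, -4.32004631e+01, -2.44693297e+01,  7.19633955e-02,
        5.25333895e-02, -4.52635732e-05]), 'tool_pos': array([ 0.19019774, -0.48895228,  0.22613314]), 'tool_rot': array([-3.14025664e+00, -1.93174507e-04,  3.70817374e-01]), 'contact_force': array([-0.64037388,  0.13359527, -1.0974553 ]), 'torque': array([ 0.02582694,  0.00486538, -0.01018265]), 'grip_force': 0.0, 'opening': 0.09175161137039979}
```

View pics/scene0.png

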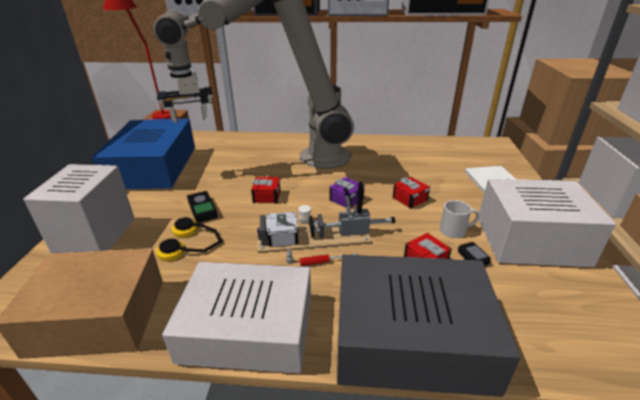

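View pics/top0.png

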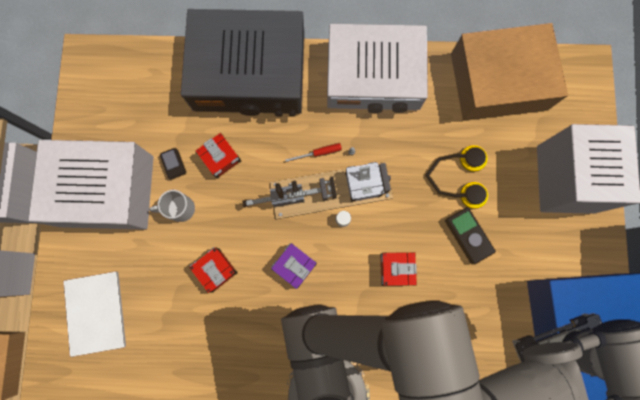

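The silver case between the clamp's jaws (top 367,182; scene 281,230) fits the description. The red cases (top 217,155; 212,270; 400,268) and the purple one (top 294,265) are look-alikes. I'll confirm in an enlarged crop of both views.

```bash
cat > h.py <<'E'
from cell import robot
import numpy as np, cv2
def ray(n,u,v):
    m=robot.camera_model(n);R=np.array(m["R"]);t=np.array(m["t"])
    return -R.T@t, R.T@np.array([(u-m["cx"])/m["fx"],(v-m["cy"])/m["fy"],1])
def onz(n,u,v,z):
    c,d=ray(n,u,v); return c+d*(z-c[2])/d[2]
def px(n,X):
    m=robot.camera_model(n);p=np.array(m["R"])@X+m["t"]; return np.array([m["fx"]*p[0]/p[2]+m["cx"],m["fy"]*p[1]/p[2]+m["cy"]])
def crop(out,top,scene,k=5):
    ims=[]
    for n,(x0,y0,w,h) in(("top",top),("scene",scene)):
        im=robot.read_camera(n)[y0:y0+h,x0:x0+w,::-1]; im=cv2.resize(im,(w*k,h*k),interpolation=cv2.INTER_CUBIC)
        for i in range(0,w,10): cv2.putText(im,str(x0+i) if i%20==0 else "",(i*k,8),0,.3,(0,0,255)); cv2.line(im,(i*k,10),(i*k,14),(0,0,255))
        for i in range(0,h,10): cv2.putText(im,str(y0+i),(0,i*k+3),0,.3,(0,0,255)); cv2.line(im,(20,i*k),(25,i*k),(0,0,255))
        ims.append(im)
    cv2.imwrite(out,np.vstack(ims))
E
python3 - <<'E'
from h import *
crop("pics/c1.png",(236,160,158,60),(250,180,158,75-15),5)
E
```

```text
(no output)
```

View pics/c1.png

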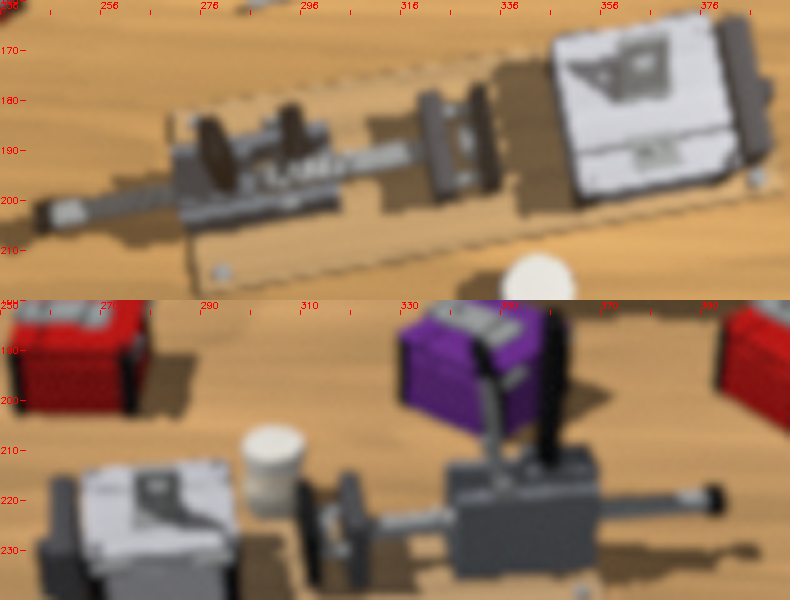

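Run:
```python
from h import *
from scipy.optimize import least_squares
T=lambda X,Y:(236+X/5,160+Y/5); S=lambda X,Y:(250+X/5,180+(Y-300)/5)
print("cams",ray("top",0,0)[0],ray("scene",0,0)[0])
obs=[("top",T(195,295),(172.5,55,12)),("top",T(168,117),(172.5,-55,12)),("top",T(207,122),(145,0,185)),("top",T(291,108),(103,0,166)),
("top",T(40,217),(287,0,42)),("scene",S(723,500),(287,0,42)),("scene",S(597,575),(165,-22,12)),("scene",S(447,575),(75,-22,12)),("scene",S(598,458),(165,-22,85)),("scene",S(448,465),(75,-22,85))]
def W(p,X,Y=None):
    c,s=np.cos(p[2]),np.sin(p[2]); X=np.array(X)/1000.
    return np.array([p[0]+c*X[0]-s*X[1],p[1]+s*X[0]+c*X[1],X[2]])
# handle x as unknown p[3] (mm)
def f(p):
    r=[]
    for n,uv,X in obs:
        X=list(X)
        if X[2]==185:X[0]=p[3]*1000
        if X[2]==166:X[0]=p[3]*1000-42
        r+=list(px(n,W(p,X))-uv)
    return r
s=least_squares(f,[.55,0,1.6,.145],loss="soft_l1"); p=s.x; print(p,np.round(s.fun.reshape(-1,2),1) if 0 else np.round(np.array(f(p)).reshape(-1,2),1).tolist())
np.save("p.npy",p)
inv=lambda w:(lambda d:(np.cos(p[2])*d[0]+np.sin(p[2])*d[1],-np.sin(p[2])*d[0]+np.cos(p[2])*d[1],w[2]))(w-np.array([p[0],p[1],0]))
R=lambda w:np.round(np.array(inv(w))*1000,1)
for nm,c,z in (("corner NL",(553,38),72),("corner SL",(577,197),72),("corner NR",(710,15),72),("corner SR",(735,170),72),("staple",(655,150),80)):
    print(nm,R(onz("top",*T(*c),z/1000.)))
print("nose front top",R(onz("top",*T(485,85),.064)),R(onz("top",*T(500,190),.064)))
print("trig",W(p,(p[3]*1000-42,0,159)),"handle",W(p,(p[3]*1000,0,160)))
# hasp: hypotheses angle -> tip px
for nm,(x,y) in (("hasp TL",(617,38)),("hasp TR",(668,35)),("BL",(617,103)),("BR",(672,95))):
    print(nm,T(x,y),[R(onz("top",*T(x,y),z)) .tolist()for z in (.0755,.1,.12)])
```

```text
cams [0.31757688 0.02643881 1.37165239] [1.5185422  0.10488082 0.75431398]
[0.57206921 0.00411374 1.77423021 0.13931773] [[-0.3, -1.5], [-1.0, -2.7], [0.2, 1.3], [0.1, 2.7], [-13.2, 0.9], [10.0, -1.0], [-2.1, -0.9], [-0.9, 1.6], [-0.9, 3.2], [-0.6, 4.2]]
corner NL [-53.4 -40.3  72. ]
corner SL [-49.8  50.9  72. ]
corner NR [-142.5  -37.7   72. ]
corner SR [-138.9   51.4   72. ]
staple [-96.4  33.8  80. ]
nose front top [-11.5 -22.2  64. ] [-9.  38.3 64. ]
trig [0.55240776 0.09942464 0.159     ] handle [0.54392235 0.14055854 0.16      ]
hasp TL (359.4, 167.6) [[-88.2, -33.2, 75.5], [-85.2, -27.9, 100.0], [-82.7, -23.7, 120.0]]
hasp TR (369.6, 167.0) [[-116.6, -29.9, 75.5], [-113.0, -24.7, 100.0], [-110.1, -20.4, 120.0]]
BL (359.4, 180.6) [[-81.2, 3.2, 75.5], [-78.3, 7.8, 100.0], [-75.9, 11.5, 120.0]]
BR (370.4, 179.0) [[-112.2, 4.1, 75.5], [-108.7, 8.7, 100.0], [-105.9, 12.4, 120.0]]
```

Run:
```python
from h import *
from scipy.optimize import least_squares
T=lambda X,Y:(236+X/5,160+Y/5); S=lambda X,Y:(250+X/5,180+(Y-300)/5)
# X, Y, Z with codes: h = handle, r = minus ram
obs=[("top",T(195,295),(172.5,55,12),0),("top",T(168,117),(172.5,-55,12),0),("top",T(207,122),(0,0,185),1),("top",T(291,108),(-42,0,166),1),
("top",T(40,217),(287,0,42),2),("scene",S(723,500),(287,0,42),2),("top",T(485,85),(20,-30,64),2),("top",T(500,190),(20,30,64),2),
("scene",S(597,575),(165,-22,12),0),("scene",S(447,575),(75,-22,12),0),("scene",S(598,458),(165,-22,85),0),("scene",S(448,465),(75,-22,85),0),("scene",S(484,345),(-42,0,159),1),("scene",S(315,590),(20,-30,20),2),("scene",S(303,480),(20,-30,64),2)]
def W(p,X):
    c,s=np.cos(p[2]),np.sin(p[2]); X=np.array(X)/1000.
    return np.array([p[0]+c*X[0]-s*X[1],p[1]+s*X[0]+c*X[1],X[2]])
def f(p):
    r=[]
    for n,uv,X,k in obs:
        X=list(X)
        if k==1:X[0]+=p[3]*1000
        if k==2:X[0]-=p[4]*1000
        r+=list(px(n,W(p,X))-uv)
    return r
s=least_squares(f,[.55,0,1.6,.145,.03],loss="soft_l1"); p=s.x; print(p,np.round(np.array(f(p)).reshape(-1,2),1).tolist())
np.save("p.npy",p)
c,sn=np.cos(p[2]),np.sin(p[2])
R=lambda w:np.round(np.array([c*(w[0]-p[0])+sn*(w[1]-p[1]),-sn*(w[0]-p[0])+c*(w[1]-p[1]),w[2]])*1000,1)
C=[]
for nm,q,z in (("corner NL",(553,38),72),("corner SL",(577,197),72),("corner NR",(710,15),72),("corner SR",(735,170),72),("staple",(655,150),80)):
    w=onz("top",*T(*q),z/1000.); print(nm,R(w),w); C.append(w)
cc=np.mean(C[:4],0); print("case centre",cc,R(cc))
print("trig",W(p,(p[3]*1000-42,0,159)),"handle",W(p,(p[3]*1000,0,160)))
# hasp tip per angle predicted px
for yo in (0,):
  y0=C[4]; 
  for a in (1.3,1.57,1.8,2.0,2.2,2.5):
    h=R(y0); hx,hy=h[0],h[1]-31
    t=(hx,hy+45.5*np.cos(a),75.5+45.5*np.sin(a))
    print(a,[np.round(px(n,W(p,t)),1).tolist() for n in("top","scene")],[np.round(px(n,W(p,(hx,hy,75.5))),1).tolist() for n in("top","scene")])
```

```text
[0.56438452 0.00567884 1.75610109 0.13790269 0.03342506] [[-1.5, 0.1], [-1.4, -1.2], [-0.1, 3.2], [-0.2, 4.9], [-2.5, -0.1], [0.2, -0.7], [-0.2, -0.1], [0.2, -0.3], [-1.6, -1.8], [-0.3, 0.3], [-0.3, 2.3], [-0.1, 3.0], [-0.8, 1.5], [-2.3, -1.1], [-0.2, 9.3]]
corner NL [-55.6 -48.5  72. ] [ 0.62230726 -0.04002081  0.072     ]
corner SL [-53.7  42.7  72. ] [ 0.5322818  -0.05492787  0.072     ]
corner NR [-144.8  -47.6   72. ] [ 0.63782444 -0.12785075  0.072     ]
corner SR [-142.8   41.6   72. ] [ 0.54982438 -0.14234083  0.072     ]
staple [-99.9  24.8  80. ] [ 0.55844881 -0.09708632  0.08      ]
case centre [ 0.58555947 -0.09128506  0.072     ] [-99.2  -2.9  72. ]
trig [0.54671483 0.09993969 0.159     ] handle [0.53897649 0.14122066 0.16      ]
1.3 [[367.2, 180.6], [279.8, 205.1]] [[364.9, 179.5], [280.9, 219.5]]
1.57 [[366.5, 176.1], [279.9, 206.9]] [[364.9, 179.5], [280.9, 219.5]]
1.8 [[365.8, 172.4], [280.0, 209.2]] [[364.9, 179.5], [280.9, 219.5]]
2.0 [[365.1, 169.6], [280.1, 211.7]] [[364.9, 179.5], [280.9, 219.5]]
2.2 [[364.5, 167.2], [280.3, 214.5]] [[364.9, 179.5], [280.9, 219.5]]
2.5 [[363.5, 164.6], [280.5, 219.2]] [[364.9, 179.5], [280.9, 219.5]]
```

>>> {"fn": "arm_command", "kwargs": {"moves": [[[0.042,-0.016,0],[0,0,0.09],0],[[0.084,-0.032,0],[0,0,0.186],0],[[0.126,-0.048,0],[0,0,0.186],0],[[0.168,-0.064,0],[0,0,0.186],0],[[0.21,-0.08,0],[0,0,0.186],0]], "squeeze": 30}}

```text
time: 0.7
tool_pos: [0.358, -0.3373, 0.2267]
tool_rot: [3.142, 0.0, 0.184]
contact_force: [1.1, -0.4, -0.7]
opening: 0.0565
grip_force: 0.0
```

>>> {"fn": "arm_command", "kwargs": {"moves": [[[0.037,-0.022,0],[0,0,0],0],[[0.074,-0.044,0],[0,0,0],0],[[0.111,-0.067,0],[0,0,0],0],[[0.148,-0.089,0],[0,0,0],0],[[0.185,-0.111,0],[0,0,0],0]]}}

```text
time: 1.2
tool_pos: [0.5196, -0.1941, 0.2266]
tool_rot: [3.142, 0.0, 0.185]
contact_force: [0.6, -0.8, 0.1]
opening: 0.0166
grip_force: 0.0
```

>>> {"fn": "arm_command", "kwargs": {"moves": [[[0.037,-0.022,0],[0,0,0],0],[[0.074,-0.044,0],[0,0,0],0],[[0.111,-0.067,0.02],[0,0,0],0],[[0.143,-0.089,0.05],[0,0,0],0],[[0.143,-0.089,0.09],[0,0,0],0]]}}

```text
time: 1.7
tool_pos: [0.6463, -0.078, 0.1365]
tool_rot: [3.141, -0.005, 0.189]
contact_force: [-0.3, 0.2, -0.8]
opening: 0.0007
grip_force: 0.0
```

Run:
```python
from h import *
crop("pics/c2.png",(300,140,120,58),(230,160,120,62),5)
o=robot.observe();print(o["tool_pos"],o["tool_rot"],o["contact_force"],o["opening"])
```

```text
[ 0.63944484 -0.07987315  0.1302223 ] [-3.13663976  0.01142602  0.1867955 ] [-1.10494425 -0.2672749  -0.65784402] 0.0002578835368769117
```

View pics/c2.png

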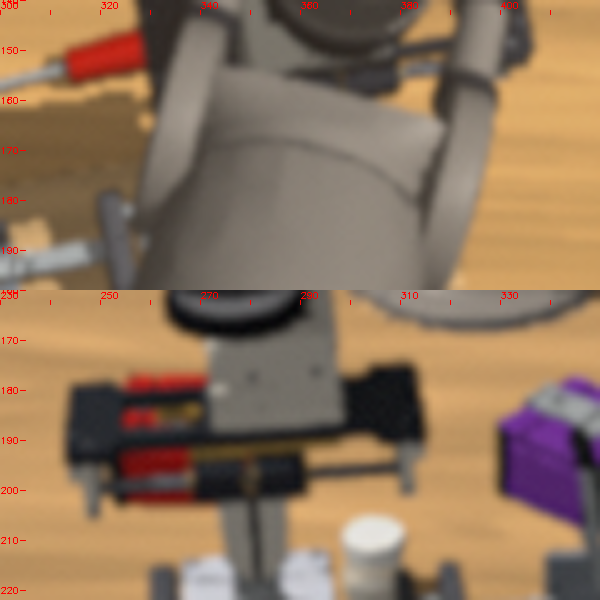

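The scene crop shows the closed fingers at column 281 directly in front of the case's hasp (also column 281). Next I lower them behind the hasp.

>>> {"fn": "arm_command", "kwargs": {"moves": [[[0,0,0.01],[0,0,0],0],[[0,0,0.02],[0,0,0],0],[[0,0,0.03],[0,0,0],0],[[0,0,0.037],[0,0,0],0],[[0,0,0.037],[0,0,0],0]]}}

```text
time: 2.3
tool_pos: [0.6421, -0.0821, 0.0991]
tool_rot: [-3.141, 0.001, 0.184]
contact_force: [-0.2, 0.3, -0.4]
opening: 0.0006
grip_force: 0.0
```

>>> {"fn": "arm_command", "kwargs": {"moves": [[[-0.014,0,0],[0,0,0],0],[[-0.028,0,0],[0,0,0],0],[[-0.042,0,0],[0,0,0],0],[[-0.054,0,0],[0,0,0],0],[[-0.066,0,0],[0,0,0],0]]}}

```text
time: 2.8
tool_pos: [0.578, -0.0942, 0.1006]
tool_rot: [3.141, -0.002, 0.185]
contact_force: [1.8, 0.5, -1.0]
opening: 0.0003
grip_force: 0.8
```

>>> {"fn": "arm_command", "kwargs": {"moves": [[[0,0,0.005],[0,0,0],0],[[0,0,0.01],[0,0,0],0],[[0,0,0.015],[0,0,0],0],[[0,0,0.018],[0,0,0],0],[[0,0,0.018],[0,0,0],0]]}}

```text
time: 3.3
tool_pos: [0.5777, -0.0938, 0.0809]
tool_rot: [-3.141, 0.001, 0.185]
contact_force: [0.3, -0.5, 1.2]
opening: 0.0003
grip_force: 0.0
```

Run:
```python
from h import *
crop("pics/c3.png",(300,140,120,58),(230,180,120,62),5)
o=robot.observe();print(o["tool_pos"],o["tool_rot"],o["contact_force"],o["opening"])
```

```text
[ 0.57795618 -0.09389594  0.08147572] [-3.14156620e+00  1.74723268e-04  1.84871943e-01] [ 0.40879372 -0.27244651 -0.1445294 ] 0.0008942213011672252
```

View pics/c3.png

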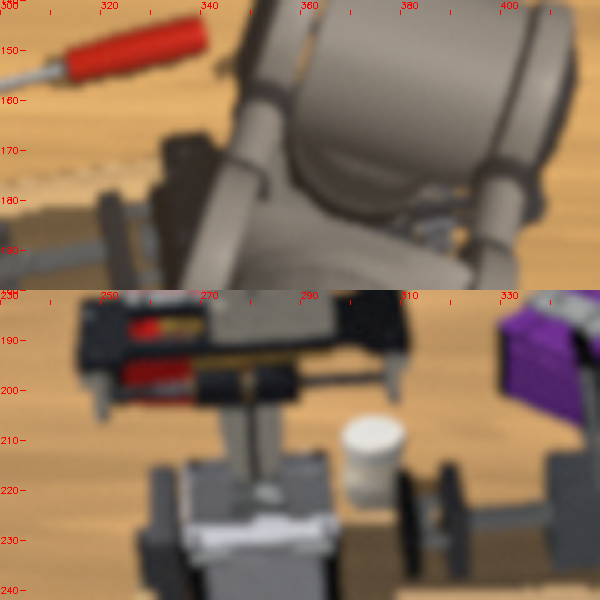

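The fingers have carried the flap over: only the hinge plate shows in front of them (scene 281,220). I press down gently.

>>> {"fn": "arm_command", "kwargs": {"moves": [[[0,0,0.002],[0,0,0],0],[[0,0,0.003],[0,0,0],0],[[0,0,0.004],[0,0,0],0],[[0,0,0.005],[0,0,0],0],[[0,0,0.005],[0,0,0],0]]}}

```text
time: 3.9
tool_pos: [0.5779, -0.094, 0.0773]
tool_rot: [3.141, -0.0, 0.185]
contact_force: [-1.3, -1.0, 4.2]
opening: 0.0002
grip_force: 2.2
```

>>> {"fn": "arm_command", "kwargs": {"moves": [[[0,0,-0.03],[0,0,0],0],[[0,0,-0.07],[0,0,0],0],[[0,0,-0.11],[0,0,0],0],[[0,0,-0.145],[0,0,0],0.02],[[0.001,-0.04,-0.145],[0,0,0],0.06]]}}

```text
time: 4.4
tool_pos: [0.5746, -0.058, 0.227]
tool_rot: [3.136, -0.01, 0.18]
contact_force: [1.5, 0.5, -0.6]
opening: 0.0122
grip_force: 0.0
```

>>> {"fn": "arm_command", "kwargs": {"moves": [[[0.001,-0.045,0],[0,0,0],0.0918],[[0.002,-0.09,0],[0,0,0],0.0918],[[0.003,-0.135,0],[0,0,0],0.0918],[[0.004,-0.177,0],[0,0,0],0.0918],[[0.004,-0.177,0],[0,0,0],0.0918]]}}

```text
time: 4.9
tool_pos: [0.5416, 0.125, 0.2218]
tool_rot: [-3.14, -0.0, 0.19]
contact_force: [-0.1, -0.9, 0.0]
opening: 0.0519
grip_force: 0.0
```

Run:
```python
from h import *
crop("pics/c4.png",(262,150,140,60),(250,160,140,90-30),5)
o=robot.observe();print(o["tool_pos"],o["tool_rot"],o["contact_force"],o["opening"])
```

```text
[0.5426218  0.12107027 0.22164804] [ 3.14116725e+00 -1.25230064e-06  1.87175841e-01] [-0.40784739 -0.77977476 -1.35198545] 0.059888666998133014
```

View pics/c4.png

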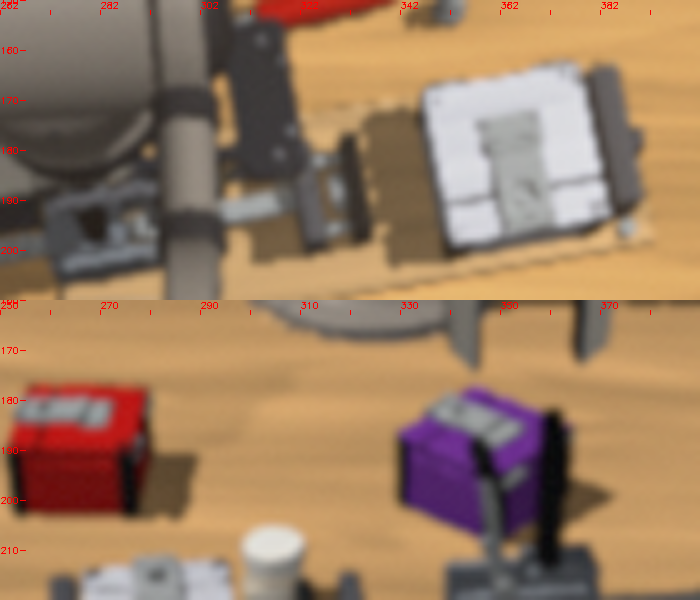

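The hasp lies flat along the case's +y (top 357–373, 173–197), and the fingers straddle the bar (347) and handle (360) in the scene crop. I open fully, then descend.

>>> {"fn": "arm_command", "kwargs": {"moves": [[[0,0,0],[0,0,0],0.0918],[[0,0,0],[0,0,0],0.0918],[[0,0,0],[0,0,0],0.0918],[[0,0,0],[0,0,0],0.0918],[[0,0,0],[0,0,0],0.0918]], "squeeze": 50}}

```text
time: 5.5
tool_pos: [0.5429, 0.1198, 0.2217]
tool_rot: [3.142, 0.0, 0.184]
contact_force: [0.3, -0.2, 0.3]
opening: 0.0915
grip_force: 0.0
```

>>> {"fn": "arm_command", "kwargs": {"moves": [[[0,0,0.018],[0,0,0],0.0918],[[0,0,0.036],[0,0,0],0.0918],[[0,0,0.054],[0,0,0],0.0918],[[0,0,0.07],[0,0,0],0.0918],[[0,0,0.08],[0,0,0],0.0918]]}}

```text
time: 6.0
tool_pos: [0.5423, 0.1201, 0.1405]
tool_rot: [-3.142, 0.002, 0.185]
contact_force: [-0.4, -0.2, 0.5]
opening: 0.0918
grip_force: 0.0
```

>>> {"fn": "arm_command", "kwargs": {"moves": [[[0,0,0],[0,0,0],0.0918],[[0,-0.004,0],[0,0,0],0.0918],[[0,-0.008,0],[0,0,0],0.0918],[[0,-0.012,0],[0,0,0],0.0918],[[0,-0.012,0],[0,0,0],0.0918]]}}

```text
time: 6.5
tool_pos: [0.5407, 0.1328, 0.1423]
tool_rot: [3.142, -0.001, 0.186]
contact_force: [1.1, 0.1, 0.2]
opening: 0.0917
grip_force: 0.0
```

>>> {"fn": "arm_command", "kwargs": {"moves": [[[0,-0.003,0],[0,0,0],0.0918],[[0,-0.006,0],[0,0,0],0.0918],[[0,-0.009,0],[0,0,0],0.0918],[[0,-0.012,0],[0,0,0],0.0918],[[0,-0.012,0],[0,0,0],0.0918]]}}

```text
time: 7.0
tool_pos: [0.5387, 0.1439, 0.142]
tool_rot: [3.141, -0.001, 0.185]
contact_force: [0.9, -3.5, 2.2]
opening: 0.0918
grip_force: 1.7
```

```bash
cat >> h.py <<'E'
P=np.load("p.npy"); ex=np.array([np.cos(P[2]),np.sin(P[2]),0]); ey=np.array([-ex[1],ex[0],0]); O=np.array([P[0],P[1],0])
def st(n=1):
    F=[]
    for i in range(n):
        robot.read_camera("scene"); o=robot.observe(); F.append(np.array(o["contact_force"]))
    F=np.mean(F,0); print("t",round(o["time"],2),"tcp clampx mm %.1f y %.1f z %.1f"%tuple(1000*np.array([(o["tool_pos"]-O)@ex,(o["tool_pos"]-O)@ey,o["tool_pos"][2]])),"Fx %.2f Fy %.2f Fz %.2f"%(F@ex,F@ey,F[2]),"gap",np.round(o["opening"],4))
E
python3 - <<'E'
from h import *
st(6)
E
```

```text
t 7.3 tcp clampx mm 140.5 y -0.2 z 141.7 Fx -3.13 Fy -0.57 Fz 2.60 gap 0.0915
```

>>> {"fn": "arm_command", "kwargs": {"moves": [[[0,-0.004,0],[0,0,0],0.0918],[[0,-0.008,0],[0,0,0],0.0918],[[0,-0.012,0],[0,0,0],0.0918],[[0,-0.016,0],[0,0,0],0.0918],[[0,-0.016,0],[0,0,0],0.0918]]}}

```text
time: 7.8
tool_pos: [0.5352, 0.1604, 0.1416]
tool_rot: [-3.141, 0.0, 0.185]
contact_force: [1.6, -3.0, 2.1]
opening: 0.0918
grip_force: 1.4
```

Run:
```python
from h import *
st(4)
crop("pics/c5.png",(262,150,140,60),(250,175,140,60),5)
```

```text
t 8.0 tcp clampx mm 156.9 y 0.2 z 141.5 Fx -2.57 Fy -0.28 Fz 1.32 gap 0.0918
```

View pics/c5.png

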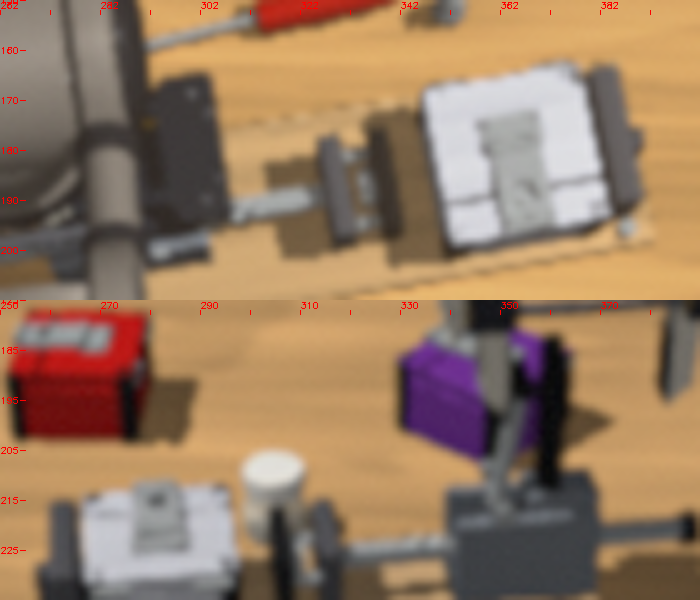

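The jaw moved about 6 px (15 mm) towards the case, and the hasp is still shut. I let the trigger back and pump again.

>>> {"fn": "arm_command", "kwargs": {"moves": [[[0,0.008,0],[0,0,0],0.0918],[[0,0.016,0],[0,0,0],0.0918],[[0,0.022,0],[0,0,0],0.0918],[[0,0.026,0],[0,0,0],0.0918],[[0,0.026,0],[0,0,0],0.0918]]}}

```text
time: 8.6
tool_pos: [0.5404, 0.1334, 0.1416]
tool_rot: [-3.142, 0.0, 0.184]
contact_force: [-0.5, 0.8, -1.1]
opening: 0.092
grip_force: 0.0
```

```bash
cat >> h.py <<'E'
def prof(x0=-70,x1=50,z=.064):
    im=cv2.cvtColor(robot.read_camera("top"),cv2.COLOR_RGB2HSV).astype(np.float32)
    xs=np.arange(x0,x1); out=[]
    for y in (-22,-18,18,22):
        pts=np.array([px("top",O+ex*x/1000+ey*y/1000+[0,0,z]) for x in xs],np.float32)
        out.append(cv2.remap(im,pts[None],None,cv2.INTER_LINEAR)[0])
    m=np.median(out,0); d=(m[:,1]<95)&(m[:,2]<125)
    e=np.flatnonzero(np.diff(d.astype(int))); print("dark edges mm",xs[e].tolist(),"start",d[0])
    if 0: print(m[::3].astype(int).tolist())
    # case left edge at z=.072
    b=[]
    for y in(-30,30):
        pts=np.array([px("top",O+ex*x/1000+ey*y/1000+[0,0,.072]) for x in range(-150,-30)],np.float32)
        v=cv2.remap(im,pts[None],None,cv2.INTER_LINEAR)[0][:,2]; w=np.flatnonzero(v>150); b.append((w[0]-150,int(np.arange(-150,-30)[v>165][v[v>165].size-1])))
    print("case",b); return xs,m
E
python3 - <<'E'
from h import *
st(3); xs,m=prof(); print([(int(x),*map(int,q[1:])) for x,q in zip(xs[::3],m[::3])])
E
```

```text
t 8.75 tcp clampx mm 130.7 y 0.1 z 141.7 Fx -0.12 Fy -0.39 Fz -0.17 gap 0.0919
dark edges mm [-55, -48, -31, -7, -6, 12, 31, 44] start False
case [(np.int64(-143), -55), (np.int64(-143), -57)]
[(-70, 6, 218), (-67, 7, 220), (-64, 7, 220), (-61, 7, 217), (-58, 6, 193), (-55, 7, 140), (-52, 34, 100), (-49, 82, 103), (-46, 102, 112), (-43, 108, 115), (-40, 108, 116), (-37, 107, 116), (-34, 106, 109), (-31, 97, 91), (-28, 79, 70), (-25, 66, 60), (-22, 65, 58), (-19, 56, 68), (-16, 43, 86), (-13, 37, 99), (-10, 31, 110), (-7, 23, 124), (-4, 16, 118), (-1, 10, 105), (2, 10, 99), (5, 12, 94), (8, 30, 83), (11, 79, 84), (14, 104, 104), (17, 109, 112), (20, 108, 112), (23, 108, 112), (26, 108, 111), (29, 105, 112), (32, 89, 106), (35, 66, 96), (38, 60, 95), (41, 64, 103), (44, 63, 120), (47, 63, 131)]
```

>>> {"fn": "arm_command", "kwargs": {"moves": [[[0,-0.007,0],[0,0,0],0.0918],[[0,-0.014,0],[0,0,0],0.0918],[[0,-0.02,0],[0,0,0],0.0918],[[0,-0.026,0],[0,0,0],0.0918],[[0,-0.026,0],[0,0,0],0.0918]]}}

```text
time: 9.3
tool_pos: [0.5354, 0.1606, 0.1418]
tool_rot: [-3.141, -0.0, 0.186]
contact_force: [0.6, -2.7, 1.4]
opening: 0.0918
grip_force: 1.2
```

Run:
```python
from h import *
st(3); prof()
```

```text
t 9.45 tcp clampx mm 157.0 y 0.1 z 141.5 Fx -1.97 Fy -0.50 Fz 1.37 gap 0.0916
dark edges mm [-55, -25, -24, -6] start False
case [(np.int64(-143), -55), (np.int64(-143), -57)]
```

>>> {"fn": "arm_command", "kwargs": {"moves": [[[0,0.008,0],[0,0,0],0.0918],[[0,0.016,0],[0,0,0],0.0918],[[0,0.022,0],[0,0,0],0.0918],[[0,0.026,0],[0,0,0],0.0918],[[0,0.026,0],[0,0,0],0.0918]]}}

```text
time: 10.0
tool_pos: [0.5403, 0.1333, 0.1416]
tool_rot: [-3.142, 0.0, 0.184]
contact_force: [-0.0, -0.0, 0.1]
opening: 0.0919
grip_force: 0.0
```

Run:
```python
from h import *
st(3); prof()
```

```text
t 10.15 tcp clampx mm 130.7 y 0.1 z 141.7 Fx -0.34 Fy 0.39 Fz 0.16 gap 0.0917
dark edges mm [-55, -25, -21, -4] start False
case [(np.int64(-143), -55), (np.int64(-143), -57)]
```

The jaw is about 9 mm from the case. The next stroke should bring contact, so I go in two monitored parts.

>>> {"fn": "arm_command", "kwargs": {"moves": [[[0,-0.006,0],[0,0,0],0.0918],[[0,-0.011,0],[0,0,0],0.0918],[[0,-0.015,0],[0,0,0],0.0918],[[0,-0.018,0],[0,0,0],0.0918],[[0,-0.02,0],[0,0,0],0.0918]]}}

```text
time: 10.7
tool_pos: [0.5369, 0.1536, 0.1421]
tool_rot: [3.14, -0.001, 0.185]
contact_force: [0.2, -6.4, 3.9]
opening: 0.0923
grip_force: 3.0
```

Run:
```python
from h import *
st(3); prof()
```

```text
t 10.85 tcp clampx mm 150.6 y -0.2 z 142.1 Fx -4.91 Fy -0.02 Fz 3.54 gap 0.092
dark edges mm [-58, -16] start False
case [(np.int64(-146), -58), (np.int64(-141), -59)]
```

>>> {"fn": "arm_command", "kwargs": {"moves": [[[0,-0.001,0],[0,0,0],0.0918],[[0,-0.002,0],[0,0,0],0.0918],[[0,-0.004,0],[0,0,0],0.0918],[[0,-0.006,0],[0,0,0],0.0918],[[0,-0.006,0],[0,0,0],0.0918]]}}

```text
time: 11.4
tool_pos: [0.5358, 0.159, 0.142]
tool_rot: [3.14, -0.001, 0.185]
contact_force: [1.8, -6.7, 3.5]
opening: 0.0919
grip_force: 3.7
```

Run:
```python
from h import *
st(4); prof()
```

```text
t 11.6 tcp clampx mm 155.9 y -0.2 z 142.0 Fx -7.20 Fy 0.36 Fz 4.08 gap 0.092
dark edges mm [-58, -19] start False
case [(np.int64(-146), -58), (np.int64(-145), -60)]
```

Run:
```python
from h import *
crop("pics/c6.png",(300,158,100,46),(245,203,100,37),7)
```

```text
(no output)
```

View pics/c6.png

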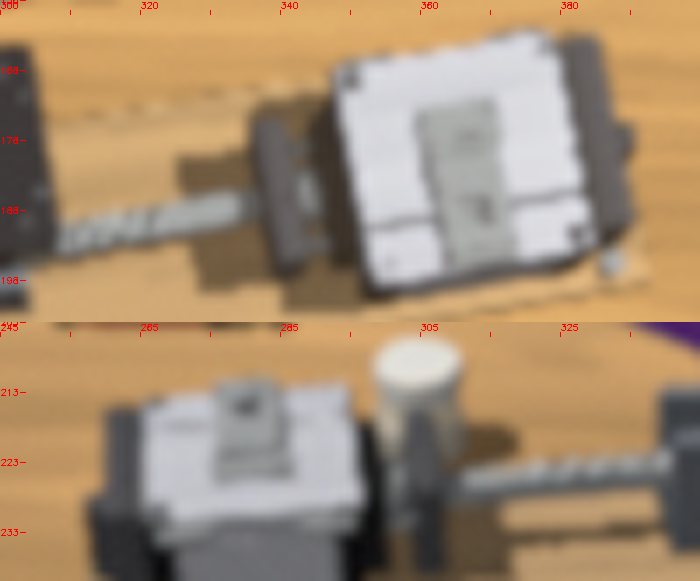

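The nose is against the case, and the case is against the fixed jaw. Next I measure the jaw's travel from edges against the first picture.

```bash
cat > m.py <<'E'
from h import *
from scipy.ndimage import gaussian_filter1d as g
def line(im,z,ys,x0,x1):
    xs=np.arange(x0,x1,.5); o=[]
    for y in ys:
        pts=np.array([px("top",O+ex*x/1000+ey*y/1000+[0,0,z]) for x in xs],np.float32)
        o.append(cv2.remap(im,pts[None],None,cv2.INTER_CUBIC)[0])
    return xs,g(np.mean(o,0),2,axis=0)
def edges(im,z,ys,x0,x1,ch,th):
    xs,m=line(im,z,ys,x0,x1); d=np.gradient(m[:,ch],xs); 
    k=[i for i in range(1,len(d)-1) if abs(d[i])>th and abs(d[i])>=abs(d[i-1]) and abs(d[i])>abs(d[i+1])]
    return [(float(xs[i]),round(float(d[i]),1)) for i in k]
def both(im,lab,pl):
    im=im.astype(np.float32)/1.0; H=(im.max(2)-im.min(2)); S=np.dstack([im[:,:,0],H])
    print(lab,"plate/nose RED",edges(S,.064,range(-24,25,4) if 0 else (-24,-20,-16,16,20,24),pl-50,pl+25,0,2.5))
    print("   CHROMA",edges(S,.064,(-24,-20,-16,16,20,24),pl-50,pl+25,1,2.5))
    print("   case RED",edges(S,.072,(-35,-30,-25,25,30,35),-170,-40,0,4))
E
python3 - <<'E'
from m import *
both(cv2.imread("pics/top0.png")[:,:,::-1],"t0",20)
im=robot.read_camera("top"); cv2.imwrite("pics/top3.png",im[:,:,::-1]); both(im,"now",-20)
st(4)
E
```

```text
t0 plate/nose RED [(-21.5, 2.9), (-13.5, -11.8), (-2.0, 7.6), (11.5, -5.3), (27.5, 6.6)]
   CHROMA [(-13.5, -6.6), (26.0, 7.3)]Traceback (most recent call last):
  File "<stdin>", line 2, in <module>
  File "m.py", line 17, in both
    print("   case RED",edges(S,.072,(-35,-30,-25,25,30,35),-170,-40,0,4))
                        ~~~~~^^^^^^^^^^^^^^^^^^^^^^^^^^^^^^^^^^^^^^^^^^^^
  File "m.py", line 10, in edges
    xs,m=line(im,z,ys,x0,x1); d=np.gradient(m[:,ch],xs);
         ~~~~^^^^^^^^^^^^^^^
  File "m.py", line 6, in line
    pts=np.array([px("top",O+ex*x/1000+ey*y/1000+[0,0,z]) for x in xs],np.float32)
                  ~~^^^^^^^^^^^^^^^^^^^^^^^^^^^^^^^^^^^^^
  File "h.py", line 9, in px
    m=robot.camera_model(n);p=np.array(m["R"])@X+m["t"]; return np.array([m["fx"]*p[0]/p[2]+m["cx"],m["fy"]*p[1]/p[2]+m["cy"]])
ValueError: time passes only in moves, steps and waits
```

```bash
sed -i 's/robot.camera_model(n)/CM[n]/; ' h.py; sed -i '2a CM={n:robot.camera_model(n) for n in("top","scene")}' h.py
python3 - <<'E'
from m import *
both(cv2.imread("pics/top0.png")[:,:,::-1],"t0",20)
im=robot.read_camera("top"); cv2.imwrite("pics/top3.png",im[:,:,::-1]); both(im,"now",-20)
st(4)
E
```

```text
t0 plate/nose RED [(-21.5, 2.9), (-13.5, -11.8), (-2.0, 7.6), (11.5, -5.3), (27.5, 6.6)]
   CHROMA [(-13.5, -6.6), (26.0, 7.3)]
   case RED [(-164.5, -11.7), (-144.5, 16.7), (-116.5, -8.4), (-54.5, -17.7), (-47.5, 4.6)]
now plate/nose RED [(-58.0, -21.2), (-43.5, 6.2), (-25.0, -4.0), (-18.5, 7.9)]
   CHROMA [(-55.0, 3.2), (-35.5, -2.5), (-20.0, 6.6)]
   case RED [(-164.5, -12.1), (-147.5, 16.3), (-138.0, 4.4), (-118.5, -5.4), (-86.0, 7.4), (-57.5, -21.2), (-43.0, 4.9)]
t 12.0 tcp clampx mm 155.9 y -0.2 z 142.0 Fx -7.36 Fy 0.05 Fz 4.21 gap 0.092
```

```bash
cat >> m.py <<'E'
def sline(im,y,zs,x0,x1,th):
    im=im.astype(np.float32); xs=np.arange(x0,x1,.5); o=[]
    for z in zs:
        pts=np.array([px("scene",O+ex*x/1000+ey*y/1000+[0,0,z/1000]) for x in xs],np.float32)
        o.append(cv2.remap(im,pts[None],None,cv2.INTER_CUBIC)[0])
    m=g(np.mean(o,0),2,axis=0)[:,0]; d=np.gradient(m,xs)
    return [(float(xs[i]),round(float(d[i]),1)) for i in range(1,len(d)-1) if abs(d[i])>th and abs(d[i])>=abs(d[i-1]) and abs(d[i])>abs(d[i+1])]
def sc(im,pl,T):
    print(" low (z30-36,y-30)",sline(im,-30,(26,30,34),pl-60,pl+30,2))
    print(" mid (z50-58,y-30)",sline(im,-30,(48,52,56),pl-60,pl+30,2))
    print(" tail",sline(im,0,(38,42,46),287-T-40,287-T+30,2))
    print(" case",sline(im,-45,(40,45,50),-175,-45,3))
E
python3 - <<'E'
from m import *
print("t0");sc(cv2.imread("pics/scene0.png")[:,:,::-1],20,33)
im=robot.read_camera("scene"); cv2.imwrite("pics/scene3.png",im[:,:,::-1]); print("now");sc(im,-20,82)
E
```

```text
t0
 low (z30-36,y-30) [(-23.5, 12.8), (-12.5, -20.5), (-3.5, 9.7), (11.5, -5.5), (26.0, 6.1)]
 mid (z50-58,y-30) [(-26.0, 10.9), (-15.0, -20.5), (-2.5, 9.6), (0.0, 9.4), (12.0, -8.7), (26.0, 5.8), (48.0, 6.7)]
 tail [(224.5, 4.9), (242.0, -12.9), (251.0, 17.6)]
 case [(-170.0, -16.2), (-133.0, 9.9), (-63.5, -10.5), (-54.5, 9.8)]
now
 low (z30-36,y-30) [(-66.5, -11.3), (-45.5, 9.5), (-35.0, -6.2), (-21.0, 5.9), (6.5, 3.9)]
 mid (z50-58,y-30) [(-68.0, -3.0), (-56.0, -13.6), (-46.0, 8.9), (-33.5, -3.9), (-21.0, 5.4), (3.0, 5.9)]
 tail [(174.0, 3.3), (194.5, -8.8), (203.5, 18.1)]
 case [(-170.0, -16.4), (-147.0, -3.3), (-136.5, 10.4), (-67.0, -10.3), (-47.5, 8.0)]
```

The nose is about 4 mm in and this stroke is nearly used up. I let back, where the jaw should settle near 2 mm on rod friction, then make a last stroke with that as the reference.

>>> {"fn": "arm_command", "kwargs": {"moves": [[[0,0.008,0],[0,0,0],0.0918],[[0,0.016,0],[0,0,0],0.0918],[[0,0.022,0],[0,0,0],0.0918],[[0,0.026,0],[0,0,0],0.0918],[[0,0.026,0],[0,0,0],0.0918]]}}

```text
time: 12.55
tool_pos: [0.5402, 0.1336, 0.1415]
tool_rot: [-3.141, 0.0, 0.184]
contact_force: [-0.6, -0.2, 0.1]
opening: 0.0919
grip_force: 0.0
```

Run:
```python
from m import *
st(4)
im=robot.read_camera("scene"); cv2.imwrite("pics/scene4.png",im[:,:,::-1]); sc(im,-20,82)
im=robot.read_camera("top"); both(im,"now",-20)
```

```text
t 12.75 tcp clampx mm 130.9 y 0.1 z 141.6 Fx 0.25 Fy 0.08 Fz 0.21 gap 0.0918
 low (z30-36,y-30) [(-66.5, -11.2), (-45.5, 9.2), (-30.0, -6.1), (-16.0, 6.8), (8.0, 2.4)]
 mid (z50-58,y-30) [(-68.0, -3.1), (-56.0, -13.2), (-46.0, 8.7), (-29.5, -7.2), (-15.5, 6.0), (7.5, 6.1)]
 tail [(174.0, 3.4), (200.5, -9.8), (209.5, 20.1)]
 case [(-170.0, -16.5), (-147.0, -3.2), (-137.0, 10.3), (-67.0, -10.2), (-47.5, 8.1)]
now plate/nose RED [(-58.0, -21.1), (-43.0, 6.3), (-36.5, 4.7), (-30.0, -4.7), (-20.0, -4.2), (-13.5, 8.5)]
   CHROMA [(-55.0, 3.0), (-15.0, 7.0)]
   case RED [(-164.5, -12.2), (-147.5, 15.2), (-138.5, 4.7), (-118.5, -5.3), (-86.0, 7.3), (-57.5, -18.8), (-43.0, 5.0)]
```

>>> {"fn": "arm_command", "kwargs": {"moves": [[[0,-0.005,0],[0,0,0],0.0918],[[0,-0.008,0],[0,0,0],0.0918],[[0,-0.01,0],[0,0,0],0.0918],[[0,-0.012,0],[0,0,0],0.0918],[[0,-0.012,0],[0,0,0],0.0918]]}}

```text
time: 13.35
tool_pos: [0.5383, 0.1453, 0.1422]
tool_rot: [3.14, -0.001, 0.185]
contact_force: [-0.1, -6.0, 3.7]
opening: 0.0917
grip_force: 2.7
```

Run:
```python
from m import *
st(4)
im=robot.read_camera("scene"); cv2.imwrite("pics/scene5.png",im[:,:,::-1]); sc(im,-20,82)
```

```text
t 13.55 tcp clampx mm 141.9 y -0.1 z 142.2 Fx -5.29 Fy 0.73 Fz 3.66 gap 0.092
 low (z30-36,y-30) [(-66.5, -11.1), (-45.5, 9.1), (-33.0, -6.8), (-19.0, 6.4), (8.0, 2.8)]
 mid (z50-58,y-30) [(-68.0, -4.7), (-56.0, -12.4), (-45.5, 8.7), (-32.5, -5.7), (-18.5, 6.0), (5.5, 6.8)]
 tail [(174.0, 3.4), (197.5, -9.7), (206.5, 20.2)]
 case [(-170.0, -16.4), (-147.0, -3.2), (-137.0, 10.4), (-67.0, -10.2), (-47.5, 8.1)]
```

>>> {"fn": "arm_command", "kwargs": {"moves": [[[0,-0.001,0],[0,0,0],0.0918],[[0,-0.002,0],[0,0,0],0.0918],[[0,-0.003,0],[0,0,0],0.0918],[[0,-0.004,0],[0,0,0],0.0918],[[0,-0.004,0],[0,0,0],0.0918]]}}

```text
time: 14.1
tool_pos: [0.5378, 0.1484, 0.1425]
tool_rot: [3.139, -0.001, 0.185]
contact_force: [-1.1, -7.7, 6.3]
opening: 0.0915
grip_force: 4.0
```

Run:
```python
from m import *
st(6); im=robot.read_camera("scene"); cv2.imwrite("pics/scene6.png",im[:,:,::-1]); sc(im,-20,82)
```

```text
t 14.4 tcp clampx mm 145.2 y -0.2 z 142.5 Fx -7.88 Fy 1.59 Fz 5.28 gap 0.0921
 low (z30-36,y-30) [(-66.5, -11.2), (-45.5, 9.1), (-35.5, -6.2), (-21.0, 6.0), (7.0, 4.2)]
 mid (z50-58,y-30) [(-67.0, -2.9), (-56.5, -13.1), (-46.5, 9.0), (-33.0, -3.7), (-21.0, 5.3), (4.0, 5.9)]
 tail [(174.5, 3.5), (194.5, -8.4), (204.0, 16.8), (206.0, 17.3)]
 case [(-170.0, -16.4), (-147.0, -3.1), (-137.0, 10.5), (-67.0, -10.0), (-47.5, 7.8)]
```

>>> {"fn": "arm_command", "kwargs": {"moves": [[[0,0.0005,0],[0,0,0],0.0918],[[0,0.001,0],[0,0,0],0.0918],[[0,0.0015,0],[0,0,0],0.0918],[[0,0.002,0],[0,0,0],0.0918],[[0,0.002,0],[0,0,0],0.0918]]}}

```text
time: 14.95
tool_pos: [0.538, 0.1476, 0.1419]
tool_rot: [3.141, -0.001, 0.185]
contact_force: [0.7, -5.1, 3.5]
opening: 0.0922
grip_force: 2.5
```

Run:
```python
from m import *
st(6); im=robot.read_camera("scene"); sc(im,-20,82)
```

```text
t 15.25 tcp clampx mm 144.4 y -0.2 z 141.9 Fx -5.09 Fy -0.30 Fz 4.00 gap 0.0918
 low (z30-36,y-30) [(-66.5, -11.3), (-45.5, 9.0), (-34.0, -5.7), (-21.0, 6.0), (7.0, 3.9)]
 mid (z50-58,y-30) [(-68.0, -3.2), (-56.0, -13.2), (-46.5, 8.8), (-33.0, -4.0), (-21.0, 5.3), (5.5, 6.6)]
 tail [(174.5, 3.2), (194.5, -8.1), (196.0, -8.0), (206.0, 17.8)]
 case [(-170.0, -16.2), (-147.5, -3.5), (-137.0, 10.3), (-66.5, -10.2), (-47.5, 7.8)]
```

>>> {"fn": "arm_command", "kwargs": {"moves": [[[0,0.0005,0],[0,0,0],0.0918],[[0,0.001,0],[0,0,0],0.0918],[[0,0.0015,0],[0,0,0],0.0918],[[0,0.002,0],[0,0,0],0.0918],[[0,0.002,0],[0,0,0],0.0918]]}}

```text
time: 15.8
tool_pos: [0.5382, 0.146, 0.1416]
tool_rot: [-3.141, -0.0, 0.185]
contact_force: [1.8, -2.8, 1.2]
opening: 0.0917
grip_force: 1.6
```

Run:
```python
from m import *
st(6); im=robot.read_camera("scene"); sc(im,-20,82)
```

```text
t 16.1 tcp clampx mm 142.7 y -0.0 z 141.6 Fx -3.25 Fy -2.36 Fz 1.55 gap 0.0918
 low (z30-36,y-30) [(-66.5, -11.3), (-45.5, 8.9), (-33.5, -6.2), (-20.5, 6.0), (-19.0, 6.1), (7.5, 3.5)]
 mid (z50-58,y-30) [(-67.5, -4.2), (-63.0, -2.8), (-56.0, -12.4), (-46.0, 9.0), (-32.5, -5.5), (-19.0, 5.6), (5.5, 6.8)]
 tail [(174.5, 3.3), (197.0, -8.9), (206.5, 18.8)]
 case [(-170.0, -16.5), (-147.5, -3.2), (-136.5, 10.6), (-67.0, -10.1), (-47.5, 8.2)]
```

>>> {"fn": "arm_command", "kwargs": {"moves": [[[0,-0.0015,0],[0,0,0],0.0918],[[0,-0.003,0],[0,0,0],0.0918],[[0,-0.0045,0],[0,0,0],0.0918],[[0,-0.006,0],[0,0,0],0.0918],[[0,-0.006,0],[0,0,0],0.0918]]}}

```text
time: 16.65
tool_pos: [0.5373, 0.1505, 0.142]
tool_rot: [3.139, -0.0, 0.185]
contact_force: [2.7, -8.7, 2.9]
opening: 0.0917
grip_force: 4.4
```

Run:
```python
from m import *
st(6); im=robot.read_camera("scene"); sc(im,-20,82); im=robot.read_camera("top"); both(im,"now",-20); st(1)
crop("pics/c7.png",(300,158,100,46),(245,203,100,37),7)
```

```text
t 16.95 tcp clampx mm 147.3 y -0.0 z 142.0 Fx -8.31 Fy -1.06 Fz 3.22 gap 0.0917
 low (z30-36,y-30) [(-66.5, -11.5), (-45.5, 9.3), (-36.0, -6.6), (-22.5, 6.5), (5.0, 4.1)]
 mid (z50-58,y-30) [(-68.0, -3.9), (-56.0, -12.8), (-46.5, 9.0), (-36.0, -4.5), (-21.5, 5.3), (2.5, 6.5)]
 tail [(174.5, 3.2), (194.0, -8.8), (203.0, 19.3)]
 case [(-170.0, -16.4), (-147.5, -3.2), (-136.5, 10.5), (-67.0, -10.3), (-47.5, 8.2)]
now plate/nose RED [(-58.0, -21.1), (-43.5, 6.2), (-26.0, -4.3), (-19.5, 8.1)]
   CHROMA [(-55.0, 3.1), (-21.0, 6.5)]
   case RED [(-164.5, -12.1), (-147.5, 16.8), (-118.5, -5.4), (-86.0, 7.4), (-57.5, -19.6), (-43.0, 4.8)]
t 17.1 tcp clampx mm 147.3 y -0.0 z 142.0 Fx -8.98 Fy -1.06 Fz 3.25 gap 0.092
```

View pics/c7.png

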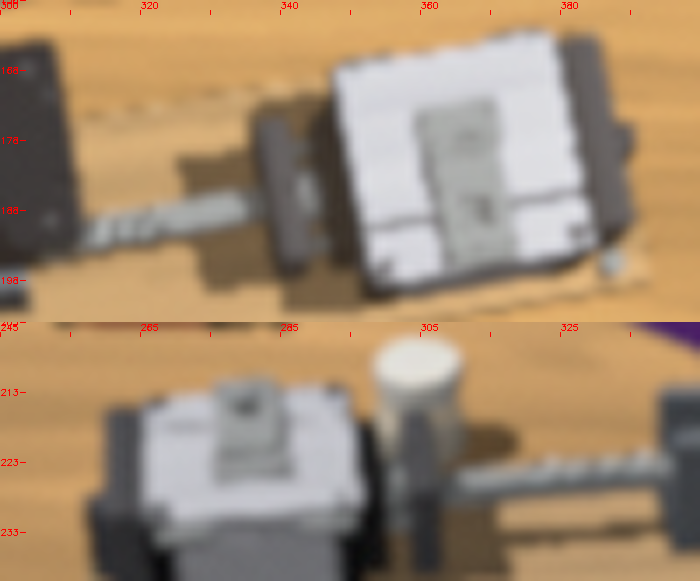

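The hasp is shut, the case is gripped against the fixed jaw (top 336–383), and the nose is about 7 mm in by edge shift and force. I hand in holding this.

```bash
python3 -c "
from cell import robot
print(robot.hand_in())"
```

```text
the job is handed in; nothing more can be done
None
```

I handed the job in with the hasp shut, the case gripped against the fixed jaw and the trigger held squeezed; the nose is in by about 7 mm, an estimate from image edges and push force that ranges from 5.5 to 9 mm.

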